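# Gauge the height of a ring box on the dresser

### The job

Measure the height of the oblong wooden ring box (not the square one) where it lies on the dresser, to learn whether it will go in the jewellery box: lift the bridge-shaped height gauge by the square grip on its top, turn it so that one leg will come beside each long side of the box, and lower it over the box until both legs stand on the dresser and the sprung foot rests on the middle of the lid. Keep hold of it until it is down rather than dropping it, do not shove the box, then let go and leave the gauge standing there.

Things in the scene. Friction and masses are not known exactly. Their poses are not given: they have to be found in the camera images.
- gauge: Loose aluminium height gauge, 0.3 to 0.5 kg, a bridge. Origin midway between the legs at their undersides, z up. Two upright leg plates, each 70 mm along x, 10 mm thick along y, 64 mm tall, stand 100 mm apart (clear) along y, joined by a beam 30 mm in x, 120 mm in y, at 62 to 74 mm height. The sprung foot hangs in the middle, on the z axis.
- gauge_grip (a point): Where to grasp the gauge: the dark steel grip on the middle of the beam, 26 mm square in plan with sides along the gauge's x and y (graspable across either pair), 74 to 129 mm above the legs' undersides. This point is on its axis, 105 mm above the legs' undersides, so at z = 0.105 when the gauge stands on the dresser (z = 0).
- foot (a joint): Sprung foot of the gauge: a steel disc 20 mm across on a vertical stem. Value in m: height of the disc's underside above the legs' undersides, 0 (fully down) to 0.036, so with the legs on the dresser it reads the height of what the foot rests on. Spring and weight press it down with 0.6 to 0.9 N.
- longbox_center (a point): Centre (13 mm above the dresser) of the oblong, shut, wooden ring box to be measured: 66 mm along its x, 36 mm along its y, 26 mm high, loose, about 90 g. A square ring box of the same wood (38 x 38 mm, 34 mm high) and a flat steel hair clip lie nearby; the centres of other things are over 10 cm from this point.
Not all that is in view belongs to the job. Leave any blue or red look-alike of the part that bears longbox_center alone.

How it is judged (in metres and radians):
On the way, in this order (a step that is already met when the one before it is completed fails the run):
1. the gauge is lifted clear of the dresser in the gripper (height (world z) of gauge_grip above 0.14 m and contact force between the fingers and gauge above 1 N), for 0.2 s.
2. still held, the gauge is lowered over the oblong box until its foot is pushed up by the lid (horizontal distance between gauge_grip and longbox_center below 0.016 m and angle between the y axis of gauge_grip and the y axis of longbox_center, either way round below 0.35 rad and value of joint foot above 0.018 m and contact force between the fingers and gauge above 1 N), for 0.1 s.
At the end, for the whole second after the job is handed in: The gauge stands upright (within 3.4 degrees) on the dresser on both legs, grip point within 4 mm of its standing height, its foot over the middle of the oblong box (within 16 mm), a leg beside each long side (square within 20 degrees), the foot reading 22.5 to 30.5 mm; gauge released (value of joint foot between 0.0225 and 0.0305 m and horizontal distance between gauge_grip and longbox_center below 0.016 m and angle between the y axis of gauge_grip and the y axis of longbox_center, either way round below 0.35 rad and height (world z) of gauge_grip below 0.109 m and angle between gauge_grip's own z axis and vertical below 0.06 rad); the robot touches nothing.
It fails at once if the oblong box is shoved more than 20 mm from where it lay (distance of longbox_center from where it was at the start of the episode above 0.02 m).
It also fails if it takes over 35 s, if anything falls off the work surface, if the arm or the gripper's body presses on something with over 40 N, if the wrist force passes 120 N, or if a joint passes its speed limit or range.

### The arm

A 6-joint arm with a two-finger parallel gripper is mounted at the origin on the work surface. World frame = base frame: x ahead of the robot, y to its left, z up, the work surface at z = 0. Lengths are in mm, angles in rad, forces in N, time in s.
With the tool pointing down it reaches from about 350 to 775 mm from the base axis. Payload 7.3 kg.
Tool frame: the origin (TCP) lies between the finger pads; the fingertips stand tcp_to_tips ahead of it and the grasp point (between the pads) lies 5 mm behind it (tcp_to_tips is the distance from the TCP to the fingertips, in mm); z points along the fingers, x is the direction in which the jaws open and shut, and the axes are right-handed (so a half turn about z gives the same grasp; the last joint's range is limited). The gripper opens to 92 mm and grips with 3 to 60 N. Pads are 19 mm wide; open, the fingers measure 130 mm over their backs; the gripper's body (75 mm by 190 mm) begins 47 mm behind the grasp point.
Start: joints at [-1.381, 0.342, 1.524, -0, 1.275, -0.146], TCP at [173.023, -495.688, 240.741] pointing down, gripper open.
Joint ranges: [-2.53, 2.53], [-0.77, 2.02], [0.04, 2.7], [-1, 4.14], [0.28, 2.66], [-3.11, 3.11]. Speed limits (rad/s): [2.57, 2.57, 3.14, 3.14, 3.14, 3.14].

### API

Orientations are given as [roll, pitch, yaw] about the fixed x, y, z axes, in that order (R = Rz(yaw) Ry(pitch) Rx(roll)).
In Python, from plant import * gives the robot as it stands.
- The arm moves only by the tool drive_tool, never from a script. Its argument "deltas" is a list of rows, each an object of numbers: "hand": the gripper's target within -1 to 1 (shut at 1, half-way at 0, fully open at -1); "tx", "ty", "tz": the shift along the tool's x, y, z each as a share of 4 cm, from -1 to 1; "wx", "wy", "wz": the turn, a rotation vector about the tool's x, y, z each as a share of 5 degrees, from -1 to 1. In form: [{"hand": .., "tx": .., "ty": .., "tz": .., "wx": .., "wy": .., "wz": ..}, ...]. A call has 1 to 20 rows; each row shifts and turns the commanded pose from where the row before left it, along the tool's axes as they then stand; what a row does not reach is not made up. A row lasts 1/12 s, in which the tool goes at most 41.7 mm and 7.16 degrees, less where a joint would pass 70% of its speed; a pose out of reach is approached as far as the arm can. A call with a number of a shift or a turn outside -1 to 1 is refused whole. A call with a gripper value outside its range is refused whole. The fingers move at their own pace and stop on an object; the grip force is fixed at half the most. Time passes only in rows, so rows that do not move let the fingers close. It gives the time, the measured TCP pose, the force and the opening at its end, in the units of the state.
- get_obs(): the state, without advancing time (a new reading comes with each control period).
- capture(name): name is "side" or "top"; returns the picture (400x640x3 uint8, red, green, blue); there is no depth.
- camera_model(name): a dict with "fx", "fy", "cx", "cy" (pixels), "D" ([k1, k2, p1, p2, k3] as OpenCV has them; the pictures are not rectified), "rvec" (rotation vector, rad) and "tvec" (3), from world to camera coordinates, as OpenCV has them. Camera axes: x right, y down, z forward; pixel columns grow to the right and rows downward; lengths in mm; the calibration is good to about 2 mm. A picture is of the moment at which its call begins. camera_model takes no time and is no camera call.
- close_job(): hands the job in, once; it reports no verdict.
The state is a dict: "time": time; "joint_positions": joint angles; "dq": joint speeds; "tau": joint torques, N m; "tool_pos": TCP position; "tcp_rot": TCP orientation; "contact_force": force on the tool from outside, world axes, zero at the start; "moment": the same for the moment, N m; "grip_width": finger opening in mm.
Only numpy, scipy, OpenCV 4.12 (cv2) and the standard library are available. Lean on these libraries where they do the work, as an engineer would, in place of code of your own. Each camera call takes 0.05 s, during which the arm holds its last target.

## Working session

There is one attempt and no reset: what is moved stays moved. The work goes in short steps, Python scripts to look and compute and a tool call to move; the robot and the scene stay as the last step left them, time stands still between calls to the robot, and variables do not carry over. Pictures are saved under pics/ and viewed, and the job is handed in when it is done.

Besides the shell and the picture viewer there is one more tool, called after "Emit:" as name(argument=value, ...) on one line, values as JSON. drive_tool: Moves the arm, as the interface text tells. Its arguments: {"type":"object","properties":{"deltas":{"type":"array","items":{"type":"object","properties":{"hand":{"type":"number"},"tx":{"type":"number"},"ty":{"type":"number"},"tz":{"type":"number"},"wx":{"type":"number"},"wy":{"type":"number"},"wz":{"type":"number"}}}}},"required":["deltas"]}

```bash
mkdir -p pics; python3 - <<'E'
from plant import *
import cv2
for n in ("top","side"):
    cv2.imwrite(f"pics/{n}0.png",capture(n)[:,:,::-1]); print(n,camera_model(n))
o=get_obs();print(o)
try: print(tcp_to_tips)
except Exception as e: print(e)
E
```

```text
top {'fx': 431.86379247344155, 'fy': 431.86379247344155, 'cx': 318.6442353012211, 'cy': 195.9574165053856, 'D': array([-0.0905264,  0.       ,  0.       ,  0.       ,  0.       ]), 'rvec': array([ 2.14064744, -2.17531869,  0.10947701]), 'tvec': array([ 14.55348347, 532.9855298 , 992.00864291])}
side {'fx': 423.6572101719543, 'fy': 423.6572101719543, 'cx': 318.982607096081, 'cy': 202.0082468465745, 'D': array([-0.09380799,  0.        ,  0.        ,  0.        ,  0.        ]), 'rvec': array([ 0.81627322, -2.36696701,  1.32970322]), 'tvec': array([397.4624158 , 232.8201656 , 627.93138118])}
{'time': 0.1, 'joint_positions': array([-1.38100583e+00,  3.42651377e-01,  1.52493100e+00, -8.69309908e-06,
        1.27539662e+00, -1.45988431e-01]), 'dq': array([-0.00126849,  0.00074119, -0.00268755, -0.00029778,  0.00050182,
       -0.00036719]), 'tau': array([ 1.63403183e-03, -4.32004952e+01, -2.44694245e+01,  7.19166943e-02,
        5.26420923e-02, -5.08336950e-05]), 'tool_pos': array([ 172.94794234, -495.32688135,  240.11199305]), 'tcp_rot': array([-3.14139921e+00,  1.37280546e-03, -1.23501473e+00]), 'contact_force': array([-0.80330828,  0.40834563, -0.38437622]), 'moment': array([ 0.02674137, -0.0330206 ,  0.03503124]), 'grip_width': 91.58679137902271}
14.0
```

View pics/top0.png

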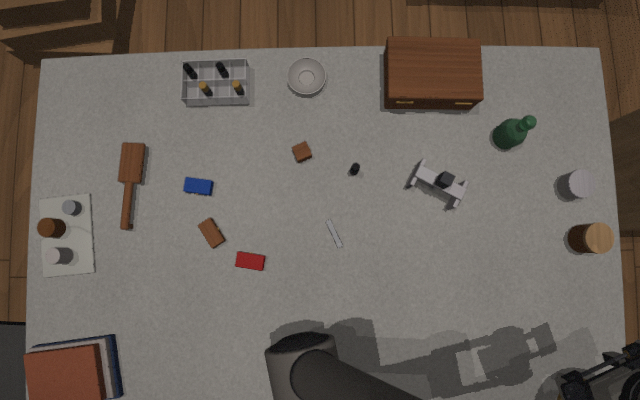

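View pics/side0.png

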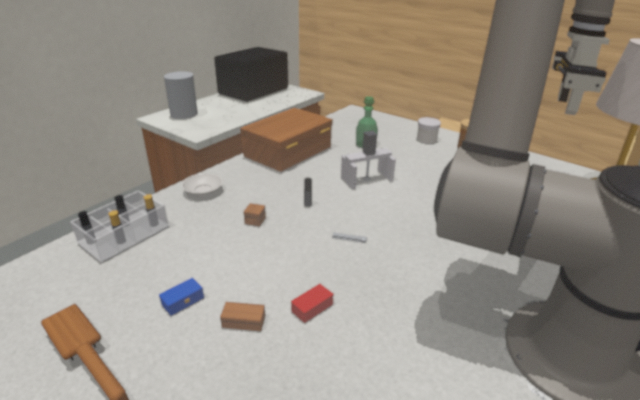

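The top view shows the wooden oblong box at about (211,233), the gauge at about (438,183) with its grip at (445,180), the square box at (302,152), blue and red look-alikes at (198,186) and (250,261), and a black upright item at (354,169). I'll enlarge these.

```bash
python3 - <<'E'
import cv2,numpy as np
t=cv2.imread("pics/top0.png");s=cv2.imread("pics/side0.png")
a=cv2.resize(t[145:220,400:480],None,fx=7,fy=7,interpolation=cv2.INTER_CUBIC)
b=cv2.resize(t[210:255,190:235],None,fx=10,fy=10,interpolation=cv2.INTER_CUBIC)
c=cv2.resize(s[90:200,330:410],None,fx=5,fy=5,interpolation=cv2.INTER_CUBIC)
cv2.imwrite("pics/a.png",a);cv2.imwrite("pics/b.png",b);cv2.imwrite("pics/c.png",c)
d=cv2.resize(s[295:335,210:275],None,fx=10,fy=10,interpolation=cv2.INTER_CUBIC);cv2.imwrite("pics/d.png",d)
E
```

```text
(no output)
```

View pics/a.png

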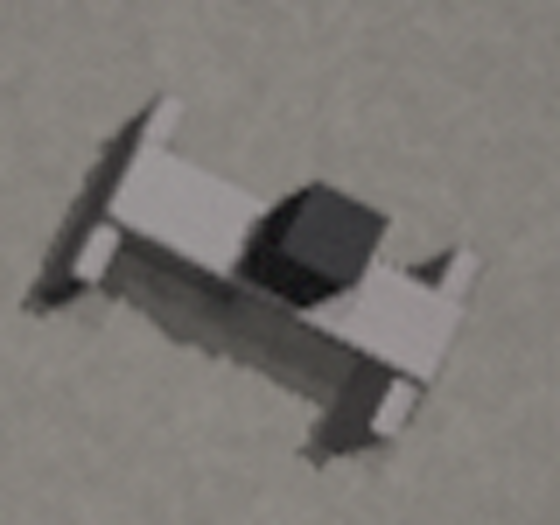

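View pics/b.png

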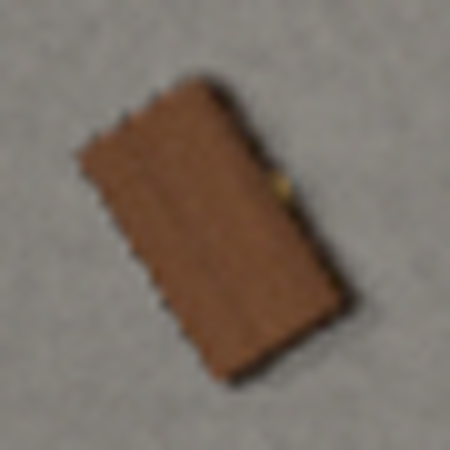

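View pics/c.png

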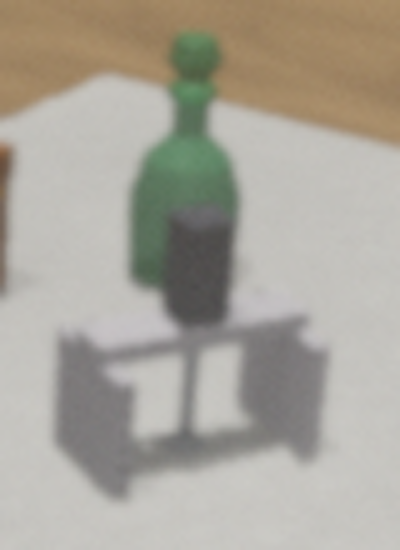

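View pics/d.png

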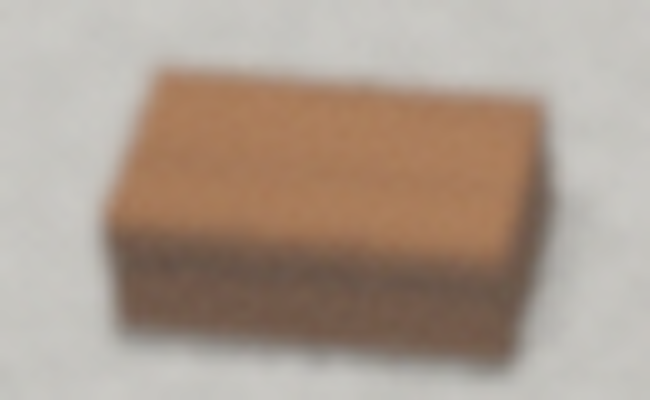

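```bash
cat > h.py <<'E'
import cv2,numpy as np
from scipy.optimize import least_squares
from plant import *
def proj(n,P):
    c=camera_model(n);K=np.array([[c['fx'],0,c['cx']],[0,c['fy'],c['cy']],[0,0,1]])
    return cv2.projectPoints(np.array(P,float).reshape(-1,1,3),c['rvec'],c['tvec'],K,c['D'])[0].reshape(-1,2)
def orig(p,s,off): return (np.array(p,float)+.5)/s-.5+np.array(off)
def fit(obs,x0):
    # obs: list of (cam, pts_obj Nx3, px Nx2)
    def W(x,P):
        P=np.array(P,float);c,s=np.cos(x[2]),np.sin(x[2])
        return np.c_[x[0]+c*P[:,0]-s*P[:,1],x[1]+s*P[:,0]+c*P[:,1],P[:,2]]
    f=lambda x:np.concatenate([(proj(n,W(x,P))-u).ravel() for n,P,u in obs])
    r=least_squares(f,x0,x_scale=[10,10,.1]);return r.x,np.sqrt(np.mean(r.fun**2)),r.fun.reshape(-1,2)
def ray(n,u,z):
    c=camera_model(n);K=np.array([[c['fx'],0,c['cx']],[0,c['fy'],c['cy']],[0,0,1]])
    v=cv2.undistortPoints(np.array([[u]],float),K,c['D']).ravel();R=cv2.Rodrigues(c['rvec'])[0]
    d=R.T@np.r_[v,1];o=-R.T@c['tvec'];return o+d*(z-o[2])/d[2]
E
python3 - <<'E'
from h import *
ub=orig([(78,153),(200,75),(345,298),(222,378)],10,(190,210))
g=lambda z,L:np.c_[np.array(L,float),np.full(len(L),z)]
for u in ub: print(ray("top",u,26))
ud=orig([(155,68),(545,98),(510,262),(107,220)],10,(210,295))
for u in ud: print('s',ray("side",u,26))
print(ray("top",orig((335,233),7,(400,145)),129))
# gauge leg ends
for p in [(160,95),(185,105),(75,275),(102,285),(455,248),(480,260),(372,425),(400,437)]: print(ray("top",orig(p,7,(400,145)),64))
E
```

```text
[469.12953498 296.35300779  26.        ]
[487.35583479 266.99700401  26.        ]
[433.95596712 231.6519106   26.        ]
[415.39375467 261.04131563  26.        ]
s [486.6554127  270.53043401  26.        ]
s [432.61745327 235.46842242  26.        ]
s [412.47568653 264.29694502  26.        ]
s [467.52149002 297.74826725  26.        ]
[ 556.57803393 -273.38192069  129.        ]
[ 613.47919382 -236.26366824   64.        ]
[ 609.99599964 -244.4511046    64.        ]
[ 553.77302202 -205.44450982   64.        ]
[ 550.31691405 -214.22808244   64.        ]
[ 560.79247994 -332.39067535   64.        ]
[ 556.66360802 -340.57366852   64.        ]
[ 502.62685832 -301.56829629   64.        ]
[ 498.51584953 -310.68378256   64.        ]
```

```bash
python3 - <<'E'
from h import *
g=lambda z,L:np.c_[np.array(L,float),np.full(len(L),z)]
ub=orig([(78,153),(200,75),(345,298),(222,378)],10,(190,210))
ud=orig([(155,68),(545,98),(510,262),(107,220)],10,(210,295))
Bt=g(26,[(33,18),(33,-18),(-33,-18),(-33,18)])
Bt=g(26,[(33,18),(33,-18),(-33,-18),(-33,18)]); Bs=g(26,[(33,-18),(-33,-18),(-33,18),(33,18)])
x0=[450,265,.58]
for o in ([("top",Bt,ub)],[("side",Bs,ud)],[("top",Bt,ub),("side",Bs,ud)]): r=fit(o,x0);print(r[0],r[1])
ut=orig([(160,95),(185,105),(75,275),(102,285),(455,248),(480,260),(372,425),(400,437)],7,(400,145))
Lt=g(64,[(35,60),(35,50),(-35,60),(-35,50),(35,-50),(35,-60),(-35,-50),(-35,-60)])
x0=[556,-273,-.49]
print(fit([("top",Lt,ut)],x0)[:2])
r=fit([("top",Lt,ut)],x0)[0]
c,s=np.cos(r[2]),np.sin(r[2])
P=np.array([[0,0,129],[0,0,74]]);P[:,:2]=0
W=np.array([[r[0],r[1],129],[r[0],r[1],74]])
print((proj("side",W)-[330,90]+.5)*5-.5)
W=np.c_[r[0]+c*Lt[:,0]-s*Lt[:,1],r[1]+s*Lt[:,0]+c*Lt[:,1],Lt[:,2]*0]
print((proj("side",W)-[330,90]+.5)*5-.5)
print(get_obs()['time'])
E
```

```text
[451.47135185 264.01945897   0.57809141] 0.35471590741929054
[449.88162308 266.89491703   0.57466558] 0.6423016545224743
[450.75459079 265.75512776   0.57620719] 0.7344704106583464
(array([ 5.55798970e+02, -2.73225821e+02, -4.91273454e-01]), np.float64(0.6167593324405567))
[[204.64164566 212.67745949]
 [196.70446412 314.97569488]]
[[ 53.21222082 436.44856796]
 [ 70.27035787 432.94481877]
 [116.38651443 497.88826287]
 [134.09318919 493.99454096]
 [234.67468675 399.24423691]
 [250.5092092  396.00495079]
 [304.31339198 456.58202892]
 [320.66543978 452.98987423]]
0.1
```

Emit:
drive_tool(deltas=[{"hand": -1, "wz": -0.95}, {"hand": -1, "wz": -0.95}, {"hand": -1, "wz": -0.95}, {"hand": -1, "wz": -0.95}, {"hand": -1, "wz": -0.95}, {"hand": -1, "wz": -0.95}, {"hand": -1, "wz": -0.95}, {"hand": -1, "wz": -0.95}, {"hand": -1, "wz": -0.93}, {"hand": -1}])

```text
invalid input
```

Emit:
drive_tool(deltas=[{"hand": -1, "tx": 0.42, "ty": -0.67}, {"hand": -1, "tx": 0.42, "ty": -0.67}, {"hand": -1, "tx": 0.42, "ty": -0.67}, {"hand": -1, "tx": 0.42, "ty": -0.67}, {"hand": -1, "tx": 0.42, "ty": -0.67}, {"hand": -1, "tx": 0.42, "ty": -0.67}, {"hand": -1, "tx": 0.42, "ty": -0.67}, {"hand": -1, "tx": 0.42, "ty": -0.67}, {"hand": -1, "tx": 0.42, "ty": -0.67}, {"hand": -1, "tx": 0.42, "ty": -0.67}, {"hand": -1, "tx": 0.42, "ty": -0.67}, {"hand": -1, "tx": 0.42, "ty": -0.67}, {"hand": -1, "tx": 0.42, "ty": -0.67}, {"hand": -1, "tx": 0.36, "ty": -0.67}, {"hand": -1}, {"hand": -1}])

```text
invalid input
```

Emit:
drive_tool(deltas=[{"hand": -1, "tx": 0, "ty": 0, "tz": 0, "wx": 0, "wy": 0, "wz": -0.95}, {"hand": -1, "tx": 0, "ty": 0, "tz": 0, "wx": 0, "wy": 0, "wz": -0.95}, {"hand": -1, "tx": 0, "ty": 0, "tz": 0, "wx": 0, "wy": 0, "wz": -0.95}, {"hand": -1, "tx": 0, "ty": 0, "tz": 0, "wx": 0, "wy": 0, "wz": -0.95}, {"hand": -1, "tx": 0, "ty": 0, "tz": 0, "wx": 0, "wy": 0, "wz": -0.95}, {"hand": -1, "tx": 0, "ty": 0, "tz": 0, "wx": 0, "wy": 0, "wz": -0.95}, {"hand": -1, "tx": 0, "ty": 0, "tz": 0, "wx": 0, "wy": 0, "wz": -0.95}, {"hand": -1, "tx": 0, "ty": 0, "tz": 0, "wx": 0, "wy": 0, "wz": -0.95}, {"hand": -1, "tx": 0, "ty": 0, "tz": 0, "wx": 0, "wy": 0, "wz": -0.93}, {"hand": -1, "tx": 0, "ty": 0, "tz": 0, "wx": 0, "wy": 0, "wz": 0}])

```text
time: 0.93
tool_pos: [173.0, -495.5, 240.3]
tcp_rot: [-3.141, 0.001, -0.488]
contact_force: [-0.5, 0.8, 0.7]
grip_width: 91.7
```

Emit:
drive_tool(deltas=[{"hand": -1, "tx": 0.42, "ty": -0.67, "tz": 0, "wx": 0, "wy": 0, "wz": 0}, {"hand": -1, "tx": 0.42, "ty": -0.67, "tz": 0, "wx": 0, "wy": 0, "wz": 0}, {"hand": -1, "tx": 0.42, "ty": -0.67, "tz": 0, "wx": 0, "wy": 0, "wz": 0}, {"hand": -1, "tx": 0.42, "ty": -0.67, "tz": 0, "wx": 0, "wy": 0, "wz": 0}, {"hand": -1, "tx": 0.42, "ty": -0.67, "tz": 0, "wx": 0, "wy": 0, "wz": 0}, {"hand": -1, "tx": 0.42, "ty": -0.67, "tz": 0, "wx": 0, "wy": 0, "wz": 0}, {"hand": -1, "tx": 0.42, "ty": -0.67, "tz": 0, "wx": 0, "wy": 0, "wz": 0}, {"hand": -1, "tx": 0.42, "ty": -0.67, "tz": 0, "wx": 0, "wy": 0, "wz": 0}, {"hand": -1, "tx": 0.42, "ty": -0.67, "tz": 0, "wx": 0, "wy": 0, "wz": 0}, {"hand": -1, "tx": 0.42, "ty": -0.67, "tz": 0, "wx": 0, "wy": 0, "wz": 0}, {"hand": -1, "tx": 0.42, "ty": -0.67, "tz": 0, "wx": 0, "wy": 0, "wz": 0}, {"hand": -1, "tx": 0.42, "ty": -0.67, "tz": 0, "wx": 0, "wy": 0, "wz": 0}, {"hand": -1, "tx": 0.42, "ty": -0.67, "tz": 0, "wx": 0, "wy": 0, "wz": 0}, {"hand": -1, "tx": 0.36, "ty": -0.7, "tz": 0, "wx": 0, "wy": 0, "wz": 0}, {"hand": -1, "tx": 0, "ty": 0, "tz": 0, "wx": 0, "wy": 0, "wz": 0}, {"hand": -1, "tx": 0, "ty": 0, "tz": 0, "wx": 0, "wy": 0, "wz": 0}])

```text
time: 2.27
tool_pos: [556.4, -272.1, 239.9]
tcp_rot: [3.141, 0.001, -0.49]
contact_force: [0.6, 0.3, -0.3]
grip_width: 92.0
```

Emit:
drive_tool(deltas=[{"hand": -1, "tx": 0, "ty": 0.02, "tz": 0.5, "wx": 0, "wy": 0, "wz": 0}, {"hand": -1, "tx": 0, "ty": 0, "tz": 0.5, "wx": 0, "wy": 0, "wz": 0}, {"hand": -1, "tx": 0, "ty": 0, "tz": 0.5, "wx": 0, "wy": 0, "wz": 0}, {"hand": -1, "tx": 0, "ty": 0, "tz": 0.4, "wx": 0, "wy": 0, "wz": 0}, {"hand": -1, "tx": 0, "ty": 0, "tz": 0.1, "wx": 0, "wy": 0, "wz": 0}, {"hand": -1, "tx": 0, "ty": 0, "tz": 0, "wx": 0, "wy": 0, "wz": 0}])

```text
time: 2.77
tool_pos: [553.9, -274.6, 159.5]
tcp_rot: [3.142, 0.003, -0.493]
contact_force: [-0.4, -0.2, 1.3]
grip_width: 91.9
```

```bash
python3 - <<'E'
from h import *
t=capture("top");s=capture("side")
a=cv2.resize(t[130:230,390:490,::-1],None,fx=4,fy=4,interpolation=cv2.INTER_CUBIC)
b=cv2.resize(s[70:195,310:410,::-1],None,fx=4,fy=4,interpolation=cv2.INTER_CUBIC)
b=cv2.resize(b,(320,400));cv2.imwrite("pics/e.png",np.hstack([a,b]));print(get_obs()['tool_pos'])
E
```

```text
[ 555.2462233  -274.92589006  161.75004655]
```

View pics/e.png

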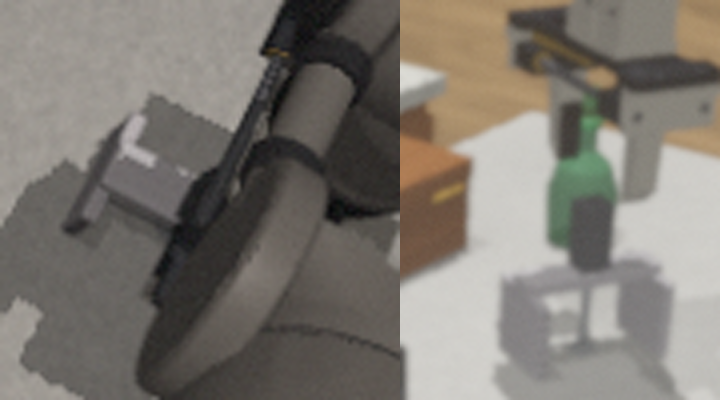

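The side crop shows the open fingers above and either side of the grip, at about (590,235). The arm now hides the top view. Lowering to grasp height.

Emit:
drive_tool(deltas=[{"hand": -1, "tx": 0, "ty": 0, "tz": 0.4, "wx": 0, "wy": 0, "wz": 0}, {"hand": -1, "tx": 0, "ty": 0, "tz": 0.4, "wx": 0, "wy": 0, "wz": 0}, {"hand": -1, "tx": 0, "ty": 0, "tz": 0.4, "wx": 0, "wy": 0, "wz": 0}, {"hand": -1, "tx": 0, "ty": 0, "tz": 0.2, "wx": 0, "wy": 0, "wz": 0}, {"hand": -1, "tx": 0, "ty": 0, "tz": 0.1, "wx": 0, "wy": 0, "wz": 0}, {"hand": -1, "tx": 0, "ty": 0, "tz": 0, "wx": 0, "wy": 0, "wz": 0}, {"hand": -1, "tx": 0, "ty": 0, "tz": 0, "wx": 0, "wy": 0, "wz": 0}])

```text
time: 3.45
tool_pos: [555.8, -274.5, 101.8]
tcp_rot: [3.141, -0.002, -0.491]
contact_force: [-0.3, -0.5, -0.4]
grip_width: 92.0
```

Emit:
drive_tool(deltas=[{"hand": 1, "tx": 0, "ty": 0, "tz": 0, "wx": 0, "wy": 0, "wz": 0}, {"hand": 1, "tx": 0, "ty": 0, "tz": 0, "wx": 0, "wy": 0, "wz": 0}, {"hand": 1, "tx": 0, "ty": 0, "tz": 0, "wx": 0, "wy": 0, "wz": 0}, {"hand": 1, "tx": 0, "ty": 0, "tz": 0, "wx": 0, "wy": 0, "wz": 0}, {"hand": 1, "tx": 0, "ty": 0, "tz": 0, "wx": 0, "wy": 0, "wz": 0}, {"hand": 1, "tx": 0, "ty": 0, "tz": 0, "wx": 0, "wy": 0, "wz": 0}, {"hand": 1, "tx": 0, "ty": 0, "tz": 0, "wx": 0, "wy": 0, "wz": 0}, {"hand": 1, "tx": 0, "ty": 0, "tz": 0, "wx": 0, "wy": 0, "wz": 0}, {"hand": 1, "tx": 0, "ty": 0, "tz": 0, "wx": 0, "wy": 0, "wz": 0}, {"hand": 1, "tx": 0, "ty": 0, "tz": 0, "wx": 0, "wy": 0, "wz": 0}, {"hand": 1, "tx": 0, "ty": 0, "tz": 0, "wx": 0, "wy": 0, "wz": 0}, {"hand": 1, "tx": 0, "ty": 0, "tz": 0, "wx": 0, "wy": 0, "wz": 0}])

```text
time: 4.45
tool_pos: [555.4, -274.2, 100.7]
tcp_rot: [3.142, -0.0, -0.491]
contact_force: [0.9, -1.3, -0.8]
grip_width: 25.7
```

Emit:
drive_tool(deltas=[{"hand": 1, "tx": 0, "ty": 0, "tz": -0.2, "wx": 0, "wy": 0, "wz": 0}, {"hand": 1, "tx": 0, "ty": 0, "tz": -0.3, "wx": 0, "wy": 0, "wz": 0}, {"hand": 1, "tx": 0, "ty": 0, "tz": -0.4, "wx": 0, "wy": 0, "wz": 0}, {"hand": 1, "tx": 0, "ty": 0, "tz": -0.4, "wx": 0, "wy": 0, "wz": 0}, {"hand": 1, "tx": 0, "ty": 0, "tz": -0.4, "wx": 0, "wy": 0, "wz": 0}, {"hand": 1, "tx": 0, "ty": 0, "tz": -0.4, "wx": 0, "wy": 0, "wz": 0}, {"hand": 1, "tx": 0, "ty": 0, "tz": -0.4, "wx": 0, "wy": 0, "wz": 0}, {"hand": 1, "tx": 0, "ty": 0, "tz": -0.4, "wx": 0, "wy": 0, "wz": 0}, {"hand": 1, "tx": 0, "ty": 0, "tz": -0.3, "wx": 0, "wy": 0, "wz": 0}, {"hand": 1, "tx": 0, "ty": 0, "tz": -0.2, "wx": 0, "wy": 0, "wz": 0}, {"hand": 1, "tx": 0, "ty": 0, "tz": 0, "wx": 0, "wy": 0, "wz": 0}, {"hand": 1, "tx": 0, "ty": 0, "tz": 0, "wx": 0, "wy": 0, "wz": 0}, {"hand": 1, "tx": 0, "ty": 0, "tz": 0, "wx": 0, "wy": 0, "wz": 0}])

```text
time: 5.53
tool_pos: [554.8, -273.8, 235.6]
tcp_rot: [-3.141, 0.002, -0.491]
contact_force: [0.2, 1.0, -5.0]
grip_width: 26.0
```

```bash
python3 - <<'E'
from h import *
s=capture("side")
cv2.imwrite("pics/f.png",cv2.resize(s[20:220,260:480,::-1],None,fx=3,fy=3,interpolation=cv2.INTER_CUBIC));print(get_obs())
print(ray("top",(354,174),0),ray("top",(302,152),34))
E
```

```text
{'time': 5.5833, 'joint_positions': array([-5.82122629e-01,  5.21813712e-01,  1.25240580e+00, -6.87877171e-05,
        1.36981128e+00, -9.14963390e-02]), 'dq': array([-0.0008044 ,  0.00109983, -0.00319807, -0.00052136, -0.00017057,
       -0.00058467]), 'tau': array([ 1.73270702e-02, -5.62531650e+01, -2.71480215e+01,  8.10379582e-02,
        4.91911301e-02,  4.78934962e-04]), 'tool_pos': array([ 554.82800481, -273.75148436,  235.42388904]), 'tcp_rot': array([-3.14143697e+00,  2.43409538e-03, -4.90612286e-01]), 'contact_force': array([ 0.75702507, -0.10824134, -4.71885031]), 'moment': array([-0.11351477, -0.10746693,  0.03395777]), 'grip_width': 25.523720542518948}
[589.25815171 -81.1687828    0.        ] [639.04803417  44.0833022   34.        ]
```

View pics/f.png

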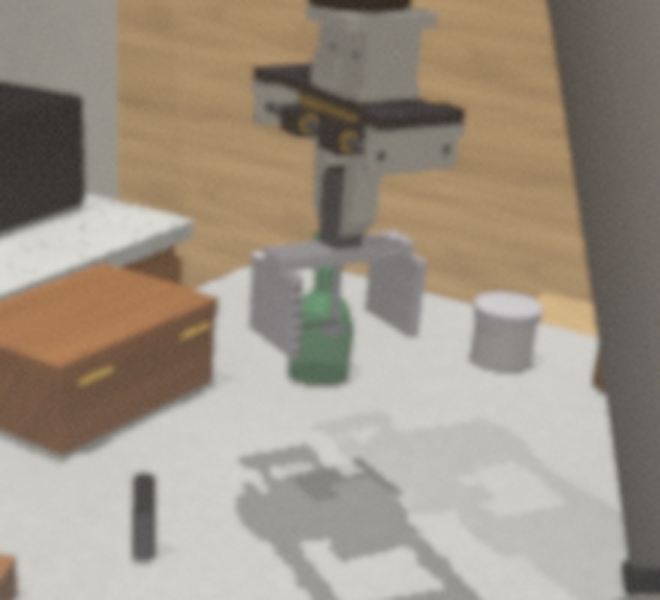

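The gauge hangs level in the fingers, its legs at (280,320) and (395,300) in the crop, clear of the dresser. Next I turn it to the box's yaw.

Emit:
drive_tool(deltas=[{"hand": 1, "tx": 0, "ty": 0, "tz": 0, "wx": 0, "wy": 0, "wz": -0.4}, {"hand": 1, "tx": 0, "ty": 0, "tz": 0, "wx": 0, "wy": 0, "wz": -0.8}, {"hand": 1, "tx": 0, "ty": 0, "tz": 0, "wx": 0, "wy": 0, "wz": -0.8}, {"hand": 1, "tx": 0, "ty": 0, "tz": 0, "wx": 0, "wy": 0, "wz": -0.8}, {"hand": 1, "tx": 0, "ty": 0, "tz": 0, "wx": 0, "wy": 0, "wz": -0.8}, {"hand": 1, "tx": 0, "ty": 0, "tz": 0, "wx": 0, "wy": 0, "wz": -0.8}, {"hand": 1, "tx": 0, "ty": 0, "tz": 0, "wx": 0, "wy": 0, "wz": -0.8}, {"hand": 1, "tx": 0, "ty": 0, "tz": 0, "wx": 0, "wy": 0, "wz": -0.8}, {"hand": 1, "tx": 0, "ty": 0, "tz": 0, "wx": 0, "wy": 0, "wz": -0.8}, {"hand": 1, "tx": 0, "ty": 0, "tz": 0, "wx": 0, "wy": 0, "wz": -0.8}, {"hand": 1, "tx": 0, "ty": 0, "tz": 0, "wx": 0, "wy": 0, "wz": -0.8}, {"hand": 1, "tx": 0, "ty": 0, "tz": 0, "wx": 0, "wy": 0, "wz": -0.8}, {"hand": 1, "tx": 0, "ty": 0, "tz": 0, "wx": 0, "wy": 0, "wz": -0.8}, {"hand": 1, "tx": 0, "ty": 0, "tz": 0, "wx": 0, "wy": 0, "wz": -0.8}, {"hand": 1, "tx": 0, "ty": 0, "tz": 0, "wx": 0, "wy": 0, "wz": -0.8}, {"hand": 1, "tx": 0, "ty": 0, "tz": 0, "wx": 0, "wy": 0, "wz": -0.6}, {"hand": 1, "tx": 0, "ty": 0, "tz": 0, "wx": 0, "wy": 0, "wz": 0}])

```text
time: 7.0
tool_pos: [555.0, -273.9, 235.6]
tcp_rot: [-3.14, 0.001, 0.576]
contact_force: [-0.1, 0.1, -4.3]
grip_width: 25.8
```

Emit:
drive_tool(deltas=[{"hand": 1, "tx": 0.15, "ty": -0.35, "tz": 0, "wx": 0, "wy": 0, "wz": 0}, {"hand": 1, "tx": 0.29, "ty": -0.71, "tz": 0, "wx": 0, "wy": 0, "wz": 0}, {"hand": 1, "tx": 0.29, "ty": -0.71, "tz": 0, "wx": 0, "wy": 0, "wz": 0}, {"hand": 1, "tx": 0.29, "ty": -0.71, "tz": 0, "wx": 0, "wy": 0, "wz": 0}, {"hand": 1, "tx": 0.29, "ty": -0.71, "tz": 0, "wx": 0, "wy": 0, "wz": 0}, {"hand": 1, "tx": 0.29, "ty": -0.71, "tz": 0, "wx": 0, "wy": 0, "wz": 0}, {"hand": 1, "tx": 0.29, "ty": -0.71, "tz": 0, "wx": 0, "wy": 0, "wz": 0}, {"hand": 1, "tx": 0.29, "ty": -0.71, "tz": 0, "wx": 0, "wy": 0, "wz": 0}, {"hand": 1, "tx": 0.29, "ty": -0.71, "tz": 0, "wx": 0, "wy": 0, "wz": 0}, {"hand": 1, "tx": 0.29, "ty": -0.71, "tz": 0, "wx": 0, "wy": 0, "wz": 0}, {"hand": 1, "tx": 0.29, "ty": -0.71, "tz": 0, "wx": 0, "wy": 0, "wz": 0}, {"hand": 1, "tx": 0.29, "ty": -0.71, "tz": 0, "wx": 0, "wy": 0, "wz": 0}, {"hand": 1, "tx": 0.29, "ty": -0.71, "tz": 0, "wx": 0, "wy": 0, "wz": 0}, {"hand": 1, "tx": 0.29, "ty": -0.71, "tz": 0, "wx": 0, "wy": 0, "wz": 0}, {"hand": 1, "tx": 0.29, "ty": -0.71, "tz": 0, "wx": 0, "wy": 0, "wz": 0}, {"hand": 1, "tx": 0.29, "ty": -0.71, "tz": 0, "wx": 0, "wy": 0, "wz": 0}, {"hand": 1, "tx": 0.29, "ty": -0.71, "tz": 0, "wx": 0, "wy": 0, "wz": 0}, {"hand": 1, "tx": 0.29, "ty": -0.71, "tz": 0, "wx": 0, "wy": 0, "wz": 0}, {"hand": 1, "tx": 0.08, "ty": -0.3, "tz": 0, "wx": 0, "wy": 0, "wz": 0}, {"hand": 1, "tx": 0, "ty": 0, "tz": 0, "wx": 0, "wy": 0, "wz": 0}])

```text
time: 8.67
tool_pos: [451.1, 267.7, 236.1]
tcp_rot: [-3.141, 0.001, 0.576]
contact_force: [-0.5, -1.2, -3.8]
grip_width: 26.1
```

Emit:
drive_tool(deltas=[{"hand": 1, "tx": 0, "ty": 0, "tz": 0.3, "wx": 0, "wy": 0, "wz": 0}, {"hand": 1, "tx": 0, "ty": 0, "tz": 0.5, "wx": 0, "wy": 0, "wz": 0}, {"hand": 1, "tx": 0, "ty": 0, "tz": 0.5, "wx": 0, "wy": 0, "wz": 0}, {"hand": 1, "tx": 0, "ty": 0, "tz": 0.4, "wx": 0, "wy": 0, "wz": 0}, {"hand": 1, "tx": 0, "ty": 0, "tz": 0.2, "wx": 0, "wy": 0, "wz": 0}, {"hand": 1, "tx": 0, "ty": 0, "tz": 0, "wx": 0, "wy": 0, "wz": 0}, {"hand": 1, "tx": 0, "ty": 0, "tz": 0, "wx": 0, "wy": 0, "wz": 0}])

```text
time: 9.25
tool_pos: [452.7, 264.7, 160.9]
tcp_rot: [3.141, 0.0, 0.573]
contact_force: [0.0, -1.1, -4.3]
grip_width: 26.2
```

```bash
python3 - <<'E'
from h import *
t=capture("top");s=capture("side")
cv2.imwrite("pics/g.png",s[:,:,::-1]);cv2.imwrite("pics/gt.png",t[:,:,::-1])
cv2.imwrite("pics/g2.png",cv2.resize(s[200:350,170:320,::-1],None,fx=4,fy=4,interpolation=cv2.INTER_CUBIC));o=get_obs();print(o['tool_pos'],o['tcp_rot'])
E
```

```text
[453.19476167 265.21139775 161.80365243] [ 3.14101773e+00 -2.01214359e-03  5.73434178e-01]
```

View pics/g.png

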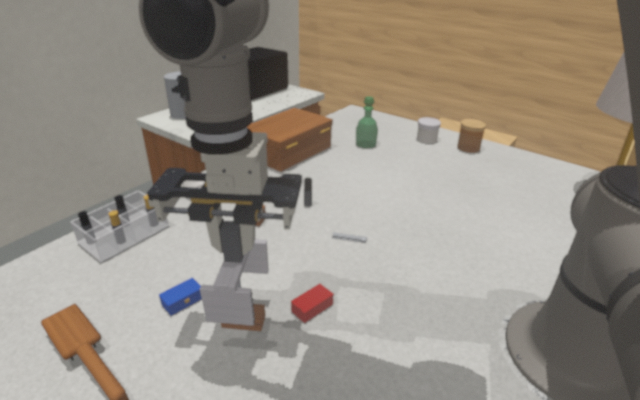

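View pics/gt.png

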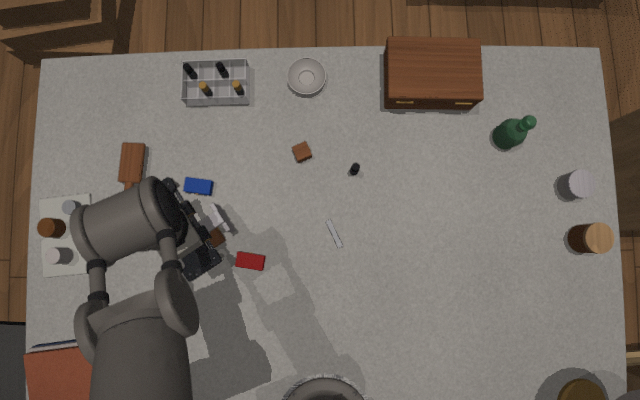

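The top view shows the gauge over the box, with the blue box at (198,186) and the red box at (250,261) close to the legs. I'll check leg clearances and the gauge position from the side view.

```bash
python3 - <<'E'
from h import *
R=np.array([[np.cos(.575),np.sin(.575)],[-np.sin(.575),np.cos(.575)]])
c=np.array([451,265.5])
for n,L in (("blue",[(185,178),(212,181),(211,194),(184,191)]),("red",[(238,252),(265,255),(263,269),(236,266)])):
    for u in L:
        p=ray("top",u,24)[:2]; print(n,p.round(),(R@(p-c)).round(1))
# predicted leg bottom corners with TCP at current pose
z=162-100.5
L=np.array([(x,y) for y in (-60,-50,50,60) for x in (35,-35)],float)
W=np.c_[L@R+[453,265.2],np.full(8,z)]
print(np.c_[L,((proj("side",W)-[170,200]+.5)*4-.5).round()])
E
```

```text
blue [583. 329.] [145.5 -18.3]
blue [574. 263.] [102.1 -69.5]
blue [543. 265.] [ 76.7 -50.7]
blue [551. 331.] [119.8   0.4]
red [404. 199.] [-76.  -30.4]
red [396. 135.] [-117.4  -80. ]
red [363. 139.] [-142.1  -58.1]
red [371. 203.] [-100.9   -8.6]
[[ 35. -60. 233. 266.]
 [-35. -60. 398. 277.]
 [ 35. -50. 226. 282.]
 [-35. -50. 393. 293.]
 [ 35.  50. 155. 460.]
 [-35.  50. 343. 476.]
 [ 35.  60. 146. 481.]
 [-35.  60. 337. 497.]]
```

View pics/g2.png

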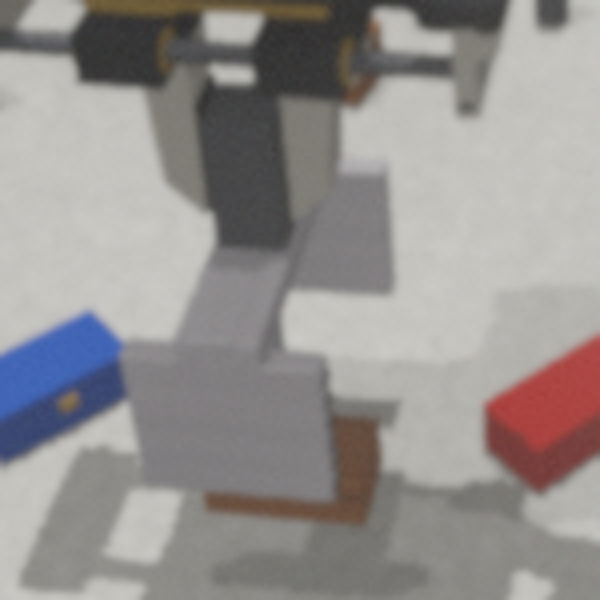

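Predicted leg corners match the picture, for example the near leg bottom at (140,485) and (335,500), and both neighbours are at least 40 mm clear. Lowering slowly.

Emit:
drive_tool(deltas=[{"hand": 1, "tx": -0.04, "ty": -0.02, "tz": 0.2, "wx": 0, "wy": 0, "wz": 0}, {"hand": 1, "tx": 0, "ty": 0, "tz": 0.25, "wx": 0, "wy": 0, "wz": 0}, {"hand": 1, "tx": 0, "ty": 0, "tz": 0.25, "wx": 0, "wy": 0, "wz": 0}, {"hand": 1, "tx": 0, "ty": 0, "tz": 0.2, "wx": 0, "wy": 0, "wz": 0}, {"hand": 1, "tx": 0, "ty": 0, "tz": 0.15, "wx": 0, "wy": 0, "wz": 0}, {"hand": 1, "tx": 0, "ty": 0, "tz": 0.1, "wx": 0, "wy": 0, "wz": 0}, {"hand": 1, "tx": 0, "ty": 0, "tz": 0.1, "wx": 0, "wy": 0, "wz": 0}, {"hand": 1, "tx": 0, "ty": 0, "tz": 0.1, "wx": 0, "wy": 0, "wz": 0}, {"hand": 1, "tx": 0, "ty": 0, "tz": 0.05, "wx": 0, "wy": 0, "wz": 0}, {"hand": 1, "tx": 0, "ty": 0, "tz": 0, "wx": 0, "wy": 0, "wz": 0}, {"hand": 1, "tx": 0, "ty": 0, "tz": 0, "wx": 0, "wy": 0, "wz": 0}, {"hand": 1, "tx": 0, "ty": 0, "tz": 0, "wx": 0, "wy": 0, "wz": 0}])

```text
time: 10.35
tool_pos: [450.7, 265.1, 104.9]
tcp_rot: [3.141, -0.0, 0.574]
contact_force: [-0.6, 0.5, -3.1]
grip_width: 25.9
```

Emit:
drive_tool(deltas=[{"hand": 1, "tx": 0, "ty": 0, "tz": 0.03, "wx": 0, "wy": 0, "wz": 0}, {"hand": 1, "tx": 0, "ty": 0, "tz": 0.03, "wx": 0, "wy": 0, "wz": 0}, {"hand": 1, "tx": 0, "ty": 0, "tz": 0.02, "wx": 0, "wy": 0, "wz": 0}, {"hand": 1, "tx": 0, "ty": 0, "tz": 0, "wx": 0, "wy": 0, "wz": 0}, {"hand": 1, "tx": 0, "ty": 0, "tz": 0, "wx": 0, "wy": 0, "wz": 0}, {"hand": 1, "tx": 0, "ty": 0, "tz": 0, "wx": 0, "wy": 0, "wz": 0}])

```text
time: 10.85
tool_pos: [450.7, 265.1, 101.6]
tcp_rot: [3.141, -0.0, 0.574]
contact_force: [0.4, -0.1, -2.9]
grip_width: 25.8
```

```bash
python3 - <<'E'
from h import *
t=capture("top");s=capture("side")
cv2.imwrite("pics/k.png",cv2.resize(s[200:350,170:320,::-1],None,fx=4,fy=4,interpolation=cv2.INTER_CUBIC));o=get_obs();print(o['tool_pos'],o['contact_force'])
E
```

```text
[450.6792945  265.07568262 101.56104433] [ 0.23732897  0.61596129 -4.26143297]
```

View pics/k.png

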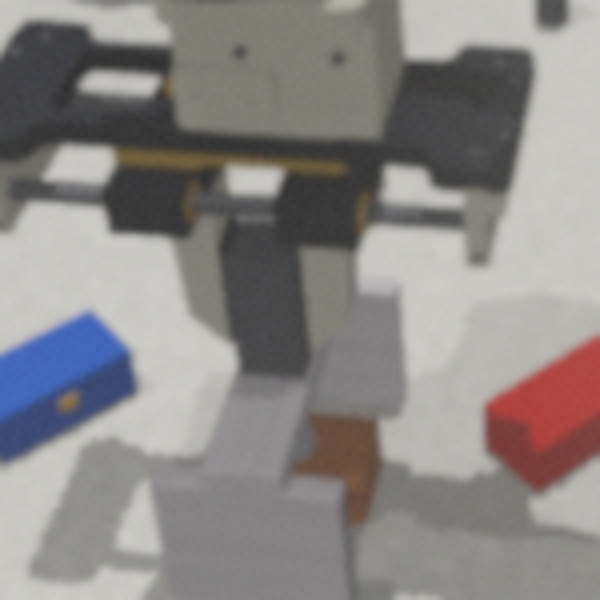

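The foot disc now rests on the lid at about (300,440), and the box hasn't moved. The wrist still carries the gauge's weight, so the legs haven't landed. Lowering in 1 mm steps.

Emit:
drive_tool(deltas=[{"hand": 1, "tx": 0, "ty": 0, "tz": 0.025, "wx": 0, "wy": 0, "wz": 0}, {"hand": 1, "tx": 0, "ty": 0, "tz": 0, "wx": 0, "wy": 0, "wz": 0}, {"hand": 1, "tx": 0, "ty": 0, "tz": 0, "wx": 0, "wy": 0, "wz": 0}])

```text
time: 11.2
tool_pos: [450.7, 265.1, 100.7]
tcp_rot: [3.141, -0.0, 0.574]
contact_force: [0.5, -0.5, -1.4]
grip_width: 25.7
```

Emit:
drive_tool(deltas=[{"hand": 1, "tx": 0, "ty": 0, "tz": 0.02, "wx": 0, "wy": 0, "wz": 0}, {"hand": 1, "tx": 0, "ty": 0, "tz": 0, "wx": 0, "wy": 0, "wz": 0}, {"hand": 1, "tx": 0, "ty": 0, "tz": 0, "wx": 0, "wy": 0, "wz": 0}])

```text
time: 11.45
tool_pos: [450.8, 265.0, 100.6]
tcp_rot: [3.141, -0.001, 0.574]
contact_force: [-0.2, -1.5, 6.1]
grip_width: 25.6
```

The legs are down: the wrist force went from about -3 N to +6 N and z stopped at 100.6. Releasing.

Emit:
drive_tool(deltas=[{"hand": -1, "tx": 0, "ty": 0, "tz": -0.01, "wx": 0, "wy": 0, "wz": 0}, {"hand": -1, "tx": 0, "ty": 0, "tz": 0, "wx": 0, "wy": 0, "wz": 0}, {"hand": -1, "tx": 0, "ty": 0, "tz": 0, "wx": 0, "wy": 0, "wz": 0}, {"hand": -1, "tx": 0, "ty": 0, "tz": 0, "wx": 0, "wy": 0, "wz": 0}, {"hand": -1, "tx": 0, "ty": 0, "tz": 0, "wx": 0, "wy": 0, "wz": 0}, {"hand": -1, "tx": 0, "ty": 0, "tz": 0, "wx": 0, "wy": 0, "wz": 0}, {"hand": -1, "tx": 0, "ty": 0, "tz": 0, "wx": 0, "wy": 0, "wz": 0}, {"hand": -1, "tx": 0, "ty": 0, "tz": 0, "wx": 0, "wy": 0, "wz": 0}, {"hand": -1, "tx": 0, "ty": 0, "tz": 0, "wx": 0, "wy": 0, "wz": 0}, {"hand": -1, "tx": 0, "ty": 0, "tz": 0, "wx": 0, "wy": 0, "wz": 0}])

```text
time: 12.28
tool_pos: [450.6, 265.0, 100.1]
tcp_rot: [3.142, 0.0, 0.574]
contact_force: [-0.1, 0.5, -0.5]
grip_width: 88.0
```

Emit:
drive_tool(deltas=[{"hand": -1, "tx": 0, "ty": 0, "tz": -0.2, "wx": 0, "wy": 0, "wz": 0}, {"hand": -1, "tx": 0, "ty": 0, "tz": -0.5, "wx": 0, "wy": 0, "wz": 0}, {"hand": -1, "tx": 0, "ty": 0, "tz": -0.7, "wx": 0, "wy": 0, "wz": 0}, {"hand": -1, "tx": 0, "ty": 0, "tz": -0.7, "wx": 0, "wy": 0, "wz": 0}, {"hand": -1, "tx": 0, "ty": 0, "tz": -0.7, "wx": 0, "wy": 0, "wz": 0}, {"hand": -1, "tx": 0, "ty": 0, "tz": -0.7, "wx": 0, "wy": 0, "wz": 0}, {"hand": -1, "tx": 0, "ty": 0.7, "tz": 0, "wx": 0, "wy": 0, "wz": 0}, {"hand": -1, "tx": 0, "ty": 0.7, "tz": 0, "wx": 0, "wy": 0, "wz": 0}, {"hand": -1, "tx": 0, "ty": 0.7, "tz": 0, "wx": 0, "wy": 0, "wz": 0}, {"hand": -1, "tx": 0, "ty": 0.7, "tz": 0, "wx": 0, "wy": 0, "wz": 0}, {"hand": -1, "tx": 0, "ty": 0.7, "tz": 0, "wx": 0, "wy": 0, "wz": 0}, {"hand": -1, "tx": 0, "ty": 0.7, "tz": 0, "wx": 0, "wy": 0, "wz": 0}, {"hand": -1, "tx": 0, "ty": 0.7, "tz": 0, "wx": 0, "wy": 0, "wz": 0}, {"hand": -1, "tx": 0, "ty": 0.7, "tz": 0, "wx": 0, "wy": 0, "wz": 0}, {"hand": -1, "tx": 0, "ty": 0.7, "tz": 0, "wx": 0, "wy": 0, "wz": 0}, {"hand": -1, "tx": 0, "ty": 0.4, "tz": 0, "wx": 0, "wy": 0, "wz": 0}, {"hand": -1, "tx": 0, "ty": 0, "tz": 0, "wx": 0, "wy": 0, "wz": 0}, {"hand": -1, "tx": 0, "ty": 0, "tz": 0, "wx": 0, "wy": 0, "wz": 0}])

```text
time: 13.78
tool_pos: [596.0, 39.8, 240.1]
tcp_rot: [-3.141, 0.0, 0.573]
contact_force: [-0.3, -0.4, -0.3]
grip_width: 91.8
```

```bash
python3 - <<'E'
from h import *
t=capture("top");s=capture("side")
a=cv2.resize(t[185:285,160:260,::-1],None,fx=4,fy=4,interpolation=cv2.INTER_CUBIC)
b=cv2.resize(s[250:375,190:290,::-1],(400,500),interpolation=cv2.INTER_CUBIC)
cv2.imwrite("pics/m.png",np.hstack([cv2.copyMakeBorder(a,0,100,0,0,cv2.BORDER_CONSTANT),b]));o=get_obs();print(o['time'],o['tool_pos'],o['contact_force'])
E
```

```text
13.8833 [595.52422949  41.05429657 240.27513279] [ 0.45158812  0.01516523 -0.13804943]
```

View pics/m.png

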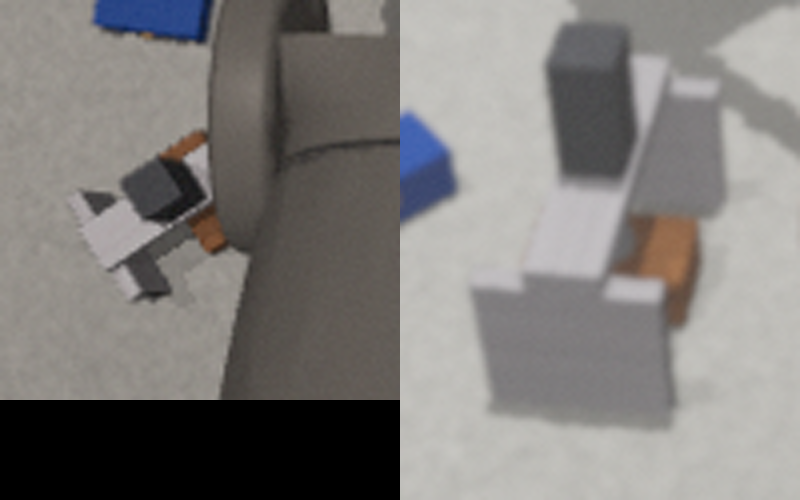

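The gauge stands upright astride the box. The grip top is at about (153,188) in the top crop, and the box ends show either side of the beam. One numeric check, then I hand in.

```bash
python3 - <<'E'
from h import *
print(ray("top",orig((153,190),4,(160,185)),129), ray("side",orig((592,46),1,(0,0))*0+[190+192/4,250+46/4],129))
# box visible end corners: predicted px (original box pose) in both crops
c,s=np.cos(.576),np.sin(.576)
L=np.array([(x,y) for x in(33,-33) for y in(18,-18)],float)
W=np.c_[L@np.array([[c,s],[-s,c]])+[450.8,265.5],np.full(4,26)]
print(np.c_[L,(proj("top",W)-[160,185]+.5)*4,(proj("side",W)-[190,250]+.5)*4+[400,0]].round())
E
```

```text
[448.39244703 264.60959467 129.        ] [445.5272548  267.36492692 129.        ]
[[ 33.  18. 148. 162. 519. 268.]
 [ 33. -18. 198. 129. 543. 203.]
 [-33.  18. 206. 255. 686. 281.]
 [-33. -18. 257. 221. 703. 215.]]
```

```bash
python3 - <<'E'
from plant import *
print(close_job())
E
```

```text
the job is handed in; nothing more can be done
None
```

I lifted the gauge by its grip, turned it about 61° to line up with the oblong box, and lowered it over the box. I kept hold until the legs were on the dresser, then let go, backed the arm away and handed the job in at about 14 s.

**Landing:** the wrist force went from about -3 N (carrying the gauge) to +6 N (pressing down). The TCP stopped at z ≈ 100.6 mm, which matches the height at which I grasped the gauge.

**Final pictures:**
- The gauge stands upright across the box, with a leg beside each long side.
- The grip is 3–6 mm from the box centre. The two cameras disagree by about 4 mm, and the limit is 16 mm.
- The visible box corners are within about 1 mm of where they should be if the box never moved.

**Not checked:** the far ends of the box and gauge were hidden by the arm in the top view. The foot height couldn't be read directly; the foot is on the 26 mm lid and the legs are down.

Two early move calls were refused for a wrong format, and nothing moved because of them.

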